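Close the lamp unit and hold its filter slide at the mark

TASK

First press both hinged covers of the lamp unit down until they snap fully shut and stay shut by themselves. Then pull the spring-return filter slide out by its upright tab until its pointer is in line with the steel rider on the deck, and finish while still holding it there against its spring: do not let go. Leave the other things on the table where they are.

Things in the scene. Friction and masses are not known exactly. Their poses are not given: they have to be found in the camera images.
- lamp_unit: Fixed white lamp unit: housing 130 (x) by 260 mm (y), top rim 85 mm high, two covers on top; a grey deck 90 mm wide (x), 40 mm high, runs from its +y end (y = 130 to 295 mm). Origin: centre of the housing's underside, on the table; z up, y lengthwise towards the deck; the -x face, with vents, is towards the robot.
- filter_slide: Spring-return slide: a bar on the deck, coming out of the housing's +y end, with an upright black tab. Origin: on the deck's top under the tab's middle; axes as the lamp unit's. At rest at (0, 185, 40) mm in the lamp unit's frame. Slides 0 to 70 mm along the lamp unit's +y; its spring pulls back with 2.4 N at rest plus 0.08 N per mm and returns it when let go.
- slide_tab_top (a point): Middle of the top of the slide's tab, 65 mm above the slide's origin (105 mm above the table). The tab is 26 mm wide (x), 10 mm thick (y) and free from its top down to the bar, 54 mm below; at rest it stands 50 mm clear of the housing's end.
- slide_pointer (a point): End of the slide's pointer, a thin fin (4 mm in y) that stands out from the bar towards +x on the tab's middle plane: (27, 0, 6.5) mm from the slide's origin. At the mark it points at the rider's fin.
- mark_rider: The mark: a small steel rider fixed on the deck's far (+x) side, foot 16 by 14 mm with a fin 4 mm thick (y), 18 mm high. Origin: on the deck, in the fin's middle plane, 36 mm in x from the slide's line; axes as the lamp unit's. It stands 20 to 60 mm farther along +y than the slide at rest. At the mark, slide origin and rider origin have the same y in the lamp unit's frame.
- cover_a (a joint): Angle of the housing cover nearer the slide (+y): 0 shut, grows as it opens (rad); starts at 0.35 to 0.65. Hinged on its far (+x) side. A weak spring lifts it a little if let go too soon; in the last 0.12 rad a ball catch resists (about 4 N at the front edge, 6 to 10 N at 72 mm from the hinge) and below about 0.03 it holds the cover shut.
- cover_a_edge (a point): Middle of that cover's front edge, on its upper face. The cover is a grey plate, 105 mm from hinge to front edge, 80 mm wide (y), 7 mm thick. Shut, this point is at (-55, 60.5, 92) mm in the lamp unit's frame.
- cover_a_hinge (a point): Middle of that cover's hinge line, fixed at (50, 60.5, 88) mm in the lamp unit's frame, 4 mm below the cover's upper face. Pushing straight down 72 mm in front (-x) of it shuts the cover from any start.
- cover_b (a joint): Angle of the housing cover farther from the slide (-y): 0 shut, grows as it opens (rad); starts at 0.35 to 0.65. Hinged on its far (+x) side. A weak spring lifts it a little if let go too soon; in the last 0.12 rad a ball catch resists (about 4 N at the front edge, 6 to 10 N at 72 mm from the hinge) and below about 0.03 it holds the cover shut.
- cover_b_edge (a point): Middle of that cover's front edge, on its upper face. The cover is a grey plate, 105 mm from hinge to front edge, 80 mm wide (y), 7 mm thick. Shut, this point is at (-55, -60.5, 92) mm in the lamp unit's frame.
- cover_b_hinge (a point): Middle of that cover's hinge line, fixed at (50, -60.5, 88) mm in the lamp unit's frame, 4 mm below the cover's upper face. Pushing straight down 72 mm in front (-x) of it shuts the cover from any start.
- drop_bottle: Bystander, to be left alone: small white drop bottle, 26 mm wide, 62 mm tall, standing. Origin: centre of its underside.
- gel_bottle: Bystander, to be left alone: clear bottle with a cap, 40 mm wide, 90 mm tall, standing. Origin: centre of its underside.
- screwdriver: Bystander, to be left alone: screwdriver 150 mm long, lying. Origin: on the table, on its axis, near its middle.
- trial_lens: Bystander, to be left alone: rimmed trial lens, 40 mm disc with a short steel grip, 6 mm thick, lying. Origin: centre of its underside.
- lamp_carton: Bystander, to be left alone: cardboard carton 45 x 45 x 70 mm, standing. Origin: centre of its underside.
- lens_brush: Bystander, to be left alone: brush 130 mm long, lying. Origin: on the table, on its axis, near its middle.
- steel_dish: Bystander, to be left alone: open steel dish 100 x 140 x 25 mm. Origin: centre of its underside.

How it is judged (in metres and radians):
On the way, in this order (a step that is already met when the one before it is completed fails the run):
1. both covers snapped shut (value of joint each of cover_a, cover_b below 0.03 rad), for 0.3 s.
2. slide pulled to the mark by the robot (all of step 1 and y of filter_slide in the frame of mark_rider between -0.004 and 0.004 m and contact force between the fingers and filter_slide above 1 N), for 0.3 s.
At the end, for the whole second after the job is handed in: Both covers are shut (within 0.03 rad), and the slide is held still (under 10 mm/s) by the robot's fingers (over 1 N of contact) with its pointer within 4 mm of the rider's middle (all of step 2 and linear speed of filter_slide below 0.01 m/s); the arm keeps its last pose, push and grip.
It fails at once if a bystander moved by more than 30 mm or was tipped over (distance of any of drop_bottle, gel_bottle, screwdriver, trial_lens, lamp_carton, lens_brush, steel_dish from where it was at the start of the episode above 0.03 m or angle between any of drop_bottle, gel_bottle, lamp_carton's own z axis and vertical above 0.5 rad).
It also fails if it takes over 58 s, if anything falls off the work surface, if the arm or the gripper's body presses on something with over 40 N, if the wrist force passes 120 N, or if a joint passes its speed limit or range.

ROBOT

A 6-joint arm with a two-finger parallel gripper is mounted at the origin on the work surface. World frame = base frame: x ahead of the robot, y to its left, z up, the work surface at z = 0. Lengths are in mm, angles in degrees, forces in N, time in s.
With the tool pointing down it reaches from about 350 to 850 mm from the base axis. Payload 8.1 kg.
Tool frame: the origin (TCP) lies midway between the tips of the shut fingers; the grasp point (between the pads) lies 19 mm behind it (hold_point_z is the distance from the TCP to the grasp point, in mm); z points along the fingers, y is the direction in which the jaws open and shut (so a half turn about z gives the same grasp; the last joint's range is limited). The gripper opens to 85 mm and grips with 20 to 120 N. Pads are 22 mm wide; open, the fingers measure 114 mm over their backs; the gripper's body (76 mm by 85 mm) begins 54 mm behind the grasp point. The pads swing forward as they close: fully open they stand 13 mm farther back than shut.
Start: joints at [69.935, 7.471, 85.268, -0, 87.261, -4.893], TCP at [157.008, 579.097, 231.292] pointing down, gripper open.
Joint ranges: [-169.43, 169.43], [-51.17, 129.36], [1.28, 143.12], [-76.62, 256.62], [0, 156.53], [-152.29, 152.29]. Speed limits (degrees/s): [136.94, 136.94, 159.86, 180, 180, 180].

INTERFACE

Orientations are given as [roll, pitch, yaw] about the fixed x, y, z axes, in that order (R = Rz(yaw) Ry(pitch) Rx(roll)).
In Python, from bench import sense, snapshot, camera_params, hand_in, hold_point_z gives the robot as it stands.
- The arm moves only by the tool servo_tool, never from a script. Its argument "motion" is a list of rows, each a list of 7 numbers: the finger opening in mm, from 0 to 85.4, then the shift along the tool's x, y, z in mm, then the turn, a rotation vector about the tool's x, y, z in rad. A call has 1 to 10 rows; each row shifts and turns the pose as measured when the row begins, along the tool's axes as they then stand; what a row does not reach is not made up. A row lasts 1/10 s, in which the tool goes at most 50 mm and 8.59 degrees, less where a joint would pass 70% of its speed; a pose out of reach is approached as far as the arm can. A call with a gripper value outside its range is refused whole. The fingers move at their own pace and stop on an object; "force" is the grip in N (left out, the last holds). Time passes only in rows, so rows that do not move let the fingers close. It gives the time, the measured TCP pose, the force and the opening at its end, in the units of the state.
- sense(): the state, without advancing time (a new reading comes with each control period).
- snapshot(name): name is "scene" or "top" or "wrist"; returns the picture (420x560x3 uint8, blue, green, red); there is no depth.
- camera_params(name): a dict with "fx", "fy", "cx", "cy" (pixels), "R" (3x3) and "t" (3): a world point X has camera coordinates R X + t; the wrist camera has in their place "tool_from_camera" (4x4, takes a point from camera to tool coordinates, whose origin is the TCP and whose axes are the flange's). Camera axes: x right, y down, z forward; pixel columns grow to the right and rows downward; lengths in mm; the calibration is good to about 2 mm. A picture is of the moment at which its call begins: read the wrist's pose just before it. camera_params takes no time and is no camera call.
- hand_in(): hands the job in, once; it reports no verdict.
The state is a dict: "time": time; "joint_pos": joint angles; "qd": joint speeds; "joint_efforts": joint torques, N m; "tool_pos": TCP position; "tcp_rot": TCP orientation; "ft_force": force on the tool from outside, world axes, zero at the start; "wrist_torque": the same for the moment, N m; "finger_gap": finger opening in mm.
Only numpy, scipy, OpenCV 4.12 (cv2) and the standard library are available. Lean on these libraries where they do the work, as an engineer would, in place of code of your own. Each camera call takes 0.05 s, during which the arm holds its last target. There are 200 camera calls.

## Working session

There is one attempt and no reset: what is moved stays moved. The work goes in short steps, Python scripts to look and compute and a tool call to move; the robot and the scene stay as the last step left them, time stands still between calls to the robot, and variables do not carry over. Pictures are saved under pics/ and viewed, about 8 in all and at most 12, crops included, and the job is handed in when it is done.

Besides the shell and the picture viewer there is one more tool, called after "Call:" by a JSON object that holds its "op" and its "data", one argument or row to a line. servo_tool: Moves the arm, as the interface text tells. Its arguments: {"type":"object","properties":{"motion":{"type":"array"},"force":{"type":"number"}},"required":["motion"]}

```bash
mkdir -p pics
python3 - <<'E'
from bench import *
import cv2
print(sense(), hold_point_z if not callable(hold_point_z) else hold_point_z())
for n in("scene","top"):
    cv2.imwrite(f"pics/{n}0.png",snapshot(n)); print(n,camera_params(n))
print(camera_params("wrist"))
E
```

```text
{'time': 0.0, 'joint_pos': array([ 6.99347807e+01,  7.51480820e+00,  8.53328440e+01,  1.15082822e-03,
        8.72626018e+01, -4.89248805e+00]), 'qd': array([-0.01745292, -0.04556372,  0.00514995,  0.04062335, -0.06379498,
       -0.00595468]), 'joint_efforts': array([ 1.95804838e-03, -5.69378471e+01, -5.00571620e+01,  1.27845783e-04,
        1.39541994e-02,  1.14816393e-05]), 'tool_pos': array([156.80288373, 578.54481679, 230.21341588]), 'tcp_rot': array([-1.79890246e+02, -1.05483705e-02,  1.64827203e+02]), 'ft_force': array([-0.33002868,  0.15766936,  0.79672975]), 'wrist_torque': array([-0.01359293,  0.03387441, -0.01018664]), 'finger_gap': 85.62298809792927} 18.700000000000003
scene {'fx': 436.57693561938066, 'fy': 436.57693561938066, 'cx': 277.78030700493343, 'cy': 210.68320165961777, 'R': array([[-0.83130053,  0.55581608, -0.00281262],
       [ 0.33001284,  0.48949583, -0.80714643],
       [-0.44724819, -0.67190946, -0.59034459]]), 't': array([ 497.32668034,  -65.63304502, 1120.71517348])}
top {'fx': 544.5707883690376, 'fy': 544.5707883690376, 'cx': 284.49164845202216, 'cy': 208.02580321922454, 'R': array([[ 0.01170131, -0.99977011, -0.01796688],
       [-0.99634322, -0.01013659, -0.08483776],
       [ 0.08463614,  0.01889389, -0.99623278]]), 't': array([ -47.58810671,  575.07930462, 1354.03880791])}
{'fx': 319.23682233718563, 'fy': 319.23682233718563, 'cx': 281.7948599106894, 'cy': 208.17225393802565, 'tool_from_camera': array([[-1.31536301e-03, -9.53726703e-01, -3.00671992e-01,
         7.72287981e+01],
       [ 9.99999090e-01, -1.34489956e-03, -1.08740377e-04,
         6.00808561e-01],
       [-3.00665029e-04, -3.00671861e-01,  9.53727603e-01,
        -1.42319993e+02],
       [ 0.00000000e+00,  0.00000000e+00,  0.00000000e+00,
         1.00000000e+00]])}
```

View pics/top0.png

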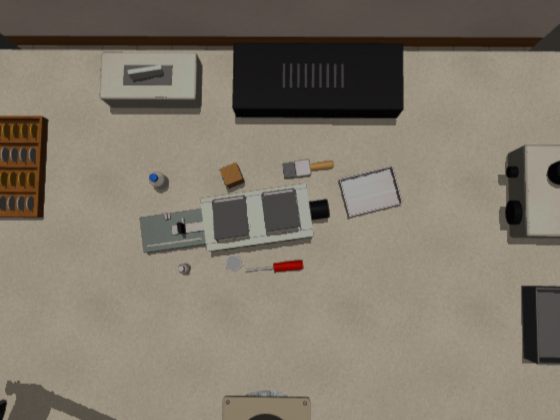

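View pics/scene0.png

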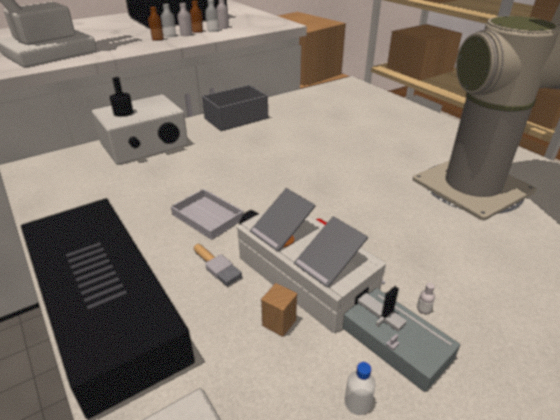

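The top view shows the unit running from (315,215) on the right to the deck end at (140,230) on the left. The tab is near (181,228), the rider near (168,216), and both covers are open. The screwdriver, lens and drop bottle lie on the robot side. I'll zoom in.

Run:
```python
from bench import *
import cv2
im=cv2.imread("pics/top0.png")[165:280,130:330]
cv2.imwrite("pics/top0c.png",cv2.resize(im,None,fx=4,fy=4,interpolation=cv2.INTER_CUBIC))
```

```text
(no output)
```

View pics/top0c.png

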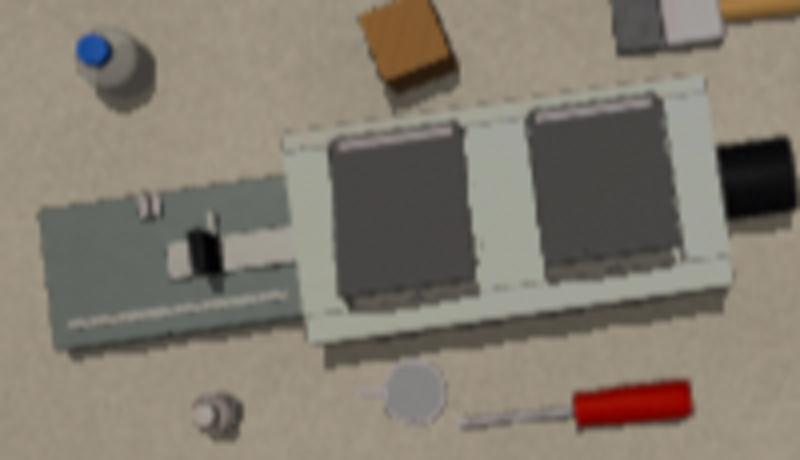

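```bash
cat > h.py <<'E'
import numpy as np, cv2
from bench import *
from scipy.spatial.transform import Rotation as Ro
from scipy.optimize import least_squares
def ray(c,u,v,z,P=None):
    """world point at height z on pixel's ray; P=(R,t) world->cam"""
    R,t=P if P else (c["R"],c["t"])
    d=R.T@np.array([(u-c["cx"])/c["fx"],(v-c["cy"])/c["fy"],1]); o=-R.T@t
    return o+d*(z-o[2])/d[2]
def wristP(s):
    T=np.eye(4);T[:3,:3]=Ro.from_euler("xyz",s["tcp_rot"],degrees=True).as_matrix();T[:3,3]=s["tool_pos"]
    M=np.linalg.inv(T@camera_params("wrist")["tool_from_camera"]); return M[:3,:3],M[:3,3]
def W(p,q):
    c,s=np.cos(q[2]),np.sin(q[2]); p=np.atleast_2d(p)
    return np.c_[q[0]+c*p[:,0]-s*p[:,1],q[1]+s*p[:,0]+c*p[:,1],p[:,2]]
def L(p,q):
    c,s=np.cos(q[2]),np.sin(q[2]); x,y=p[0]-q[0],p[1]-q[1]
    return np.array([c*x+s*y,-s*x+c*y,p[2]])
E
python3 - <<'E'
from h import *
c=camera_params("top")
f=lambda u,v:((u+.5)/4-.5+130,(v+.5)/4-.5+165)
M=np.array([(65,130,85),(65,-130,85),(-65,-130,85),(-65,130,85),(45,295,40),(-45,295,40)],float)
X=np.array([ray(c,*f(*p),m[2]) for p,m in zip([(285,135),(703,80),(730,285),(312,340),(40,208),(57,347)],M)])
r=least_squares(lambda q:(W(M,q)-X)[:,:2].ravel(),[400,100,0]);q=r.x
print(q,np.degrees(q[2]));print(r.fun.reshape(-1,2).round(1))
for n,p,z in(("pointer",(212,213),46.5),("rider",(150,195),58),("riderfoot",(150,215),40),("tab",(203,235),105),("drop",(210,415),50),("gel",(95,50),90),("lens",(415,393),5),("screw",(460,425),5)):
    print(n,L(ray(c,*f(*p),z),q).round(1),ray(c,*f(*p),z).round(1))
print("tool", W([[-22,60.5,90],[-22,-60.5,90],[0,185,105]],q).round(1))
E
```

```text
[5.47880279e+02 2.43847310e+01 1.44386673e-01] 8.272746964943922
[[ 1.7  1.5]
 [ 3.1 -2.5]
 [-1.6 -3.9]
 [-3.1  2.1]
 [ 1.1  1. ]
 [-1.2  1.7]]
pointer [ 25.6 185.9  46.5] [546.4 212.   46.5]
rider [ 40.7 220.5  58. ] [556.4 248.5  58. ]
riderfoot [ 30.1 226.   40. ] [545.2 252.3  40. ]
tab [  7.7 181.3 105. ] [529.4 205.  105. ]
drop [-98.7 201.   50. ] [421.3 209.1  50. ]
gel [129.6 236.6  90. ] [642.1 277.1  90. ]
lens [-102.    78.8    5. ] [435.6  87.7   5. ]
screw [-125.9   52.9    5. ] [415.7  58.6   5. ]
tool [[517.4  81.1  90. ]
 [534.8 -38.7  90. ]
 [521.3 207.5 105. ]]
```

The fit residuals are under 4 mm: the unit is at (548, 24) with a yaw of 8.3°. The rider is about 37 mm beyond the resting slide. I'll use tool yaw 8.3°, which puts the wrist camera on the rider's side and the jaws along the slide direction. I'm starting the transit with the fingers closing.

Call:
{"op": "servo_tool", "data": {
  "motion": [
    [0,-24,-19,0,0,0,0.137],
    [0,-26,-16,0,0,0,0.137],
    [0,-28,-12,0,0,0,0.137],
    [0,-30,-8,0,0,0,0.137],
    [0,-30,-4,0,0,0,0.137],
    [0,-31,0,0,0,0,0.137],
    [0,-30,4,0,0,0,0.137],
    [0,-30,8,0,0,0,0.137],
    [0,-28,12,0,0,0,0.137],
    [0,-26,16,0,0,0,0.137]
  ]
}}

```text
time: 1.1
tool_pos: [331.8, 317.2, 225.1]
tcp_rot: [-179.7, 0.5, 83.7]
ft_force: [0.9, 0.0, 0.1]
finger_gap: -0.3
```

Call:
{"op": "servo_tool", "data": {
  "motion": [
    [0,-22,21,0,0,0,0.134],
    [0,-19,24,0,0,0,0.134],
    [0,-16,26,0,0,0,0.134],
    [0,-12,28,0,0,0,0.134],
    [0,-8,29,0,0,0,0.134],
    [0,-4,30,0,0,0,0.134],
    [0,0,31,0,0,0,0.134],
    [0,4,30,0,0,0,0.134],
    [0,8,30,0,0,0,0.134],
    [0,12,28,0,0,0,0.134]
  ]
}}

```text
time: 2.1
tool_pos: [514.3, 57.8, 222.1]
tcp_rot: [179.5, 0.7, 3.6]
ft_force: [-0.3, 1.0, 0.9]
finger_gap: -0.1
```

Run:
```python
from h import *
s=sense(); cv2.imwrite("pics/w1.png",snapshot("wrist")); np.save("w1.npy",s,allow_pickle=True)
q=[547.9,24.4,.1444]; print(s["tool_pos"],s["tcp_rot"],s["ft_force"],L(s["tool_pos"],q))
```

```text
[514.31387105  57.84446278 222.10221563] [179.49427931   0.70335107   3.5991109 ] [-0.2824715   1.02869113  0.94531288] [-28.42396401  37.92938726 222.10221563]
```

View pics/w1.png

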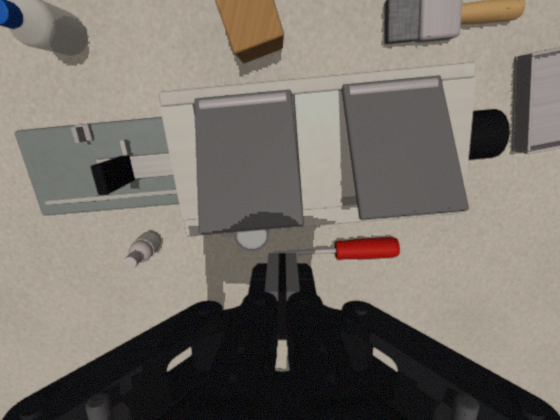

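The wrist view shows the fingertips at (283,260), just off cover A's front. Rim corners are at about (162,95), (473,66) and (187,235), and deck corners at (18,133) and (42,214). The pointer end is at (124,143) and the rider at (82,133). I'll refine the pose from these.

Run:
```python
from h import *
s=np.load("w1.npy",allow_pickle=True).item();c=camera_params("wrist");P=wristP(s)
M=np.array([(65,130,85),(65,-130,85),(-65,130,85),(45,295,40),(-45,295,40)],float)
X=np.array([ray(c,*p,m[2],P) for p,m in zip([(162,94),(473,66),(187,235),(18,132),(42,215)],M)])
r=least_squares(lambda q:(W(M,q)-X)[:,:2].ravel(),[548,24,.14]);q=r.x
print(q,np.degrees(q[2]));print(r.fun.reshape(-1,2).round(1))
for n,p,z in(("pointer",(124,143),46.5),("ridertop",(80,135),58),("rfoot",(83,133),44)):
    print(n,L(ray(c,*p,z,P),q).round(1))
t=W([[-22,60.5,90],[-22,-60.5,90],[0,185,105]],q)
print("targets",t.round(1))
d=t-s["tool_pos"];a=np.radians(s["tcp_rot"][2])
print("tool shift",np.c_[d[:,0]*np.cos(a)+d[:,1]*np.sin(a),d[:,0]*np.sin(a)-d[:,1]*np.cos(a),-d[:,2]].round(1))
# cover angles: edge point rays vs x-z circle (lamp frame)
for n,y,p in(("a",60.5,(250,230)),("b",-60.5,(413,214))):
    A=min(np.arange(0,.8,.01),key=lambda A:abs((P[0]@W([[50-105*np.cos(A)-4*np.sin(A),y,92+105*np.sin(A)]],q)[0]+P[1])@[0,c["fy"],-(p[1]-c["cy"])]));print(n,A)
```

```text
[5.49330940e+02 2.45186796e+01 1.43564505e-01] 8.225640231028352
[[ 1.2  1.8]
 [ 1.7 -5.3]
 [-3.2 -0.3]
 [ 1.7  4. ]
 [-1.4 -0.2]]
pointer [ 24.2 187.3  46.5]
ridertop [ 35.7 220.7  58. ]
rfoot [ 36.7 225.8  44. ]
targets [[518.9  81.2  90. ]
 [536.2 -38.5  90. ]
 [522.9 207.6 105. ]]
tool shift [[   6.   -23.1  132.1]
 [  15.8   97.5  132.1]
 [  17.9 -148.9  117.1]]
a 0.12
b 0.75
```

Call:
{"op": "servo_tool", "data": {
  "motion": [
    [0,6,-23,0,0,0,-0.08],
    [0,0,0,20,0,0,0],
    [0,0,0,20,0,0,0],
    [0,0,0,20,0,0,0]
  ]
}}

```text
time: 2.55
tool_pos: [523.1, 75.1, 161.9]
tcp_rot: [179.4, 0.5, 7.5]
ft_force: [0.1, -0.5, 0.5]
finger_gap: -0.3
```

Call:
{"op": "servo_tool", "data": {
  "motion": [
    [0,-3,-6,10,0,0,-0.01],
    [0,0,0,12,0,0,0],
    [0,0,0,12,0,0,0],
    [0,0,0,12,0,0,0],
    [0,0,0,8,0,0,0],
    [0,0,0,5,0,0,0]
  ]
}}

```text
time: 3.15
tool_pos: [516.6, 80.8, 97.7]
tcp_rot: [179.4, 0.7, 8.2]
ft_force: [-4.4, -0.1, 8.8]
finger_gap: 0.1
```

Call:
{"op": "servo_tool", "data": {
  "motion": [
    [0,0,0,4,0,0,0],
    [0,0,0,4,0,0,0],
    [0,0,0,3,0,0,0]
  ]
}}

```text
time: 3.45
tool_pos: [517.0, 80.6, 90.4]
tcp_rot: [179.4, 0.7, 8.2]
ft_force: [-22.8, -0.9, 40.0]
finger_gap: 0.2
```

Call:
{"op": "servo_tool", "data": {
  "motion": [
    [0,0,0,-20,0,0,0],
    [0,0,0,-40,0,0,0],
    [0,0,0,-40,0,0,0],
    [0,1,40,0,0,0,0],
    [0,1,40,0,0,0,0],
    [0,1,40,0,0,0,0],
    [0,0,0,0,0,0,0]
  ]
}}

```text
time: 4.15
tool_pos: [541.7, -39.6, 198.4]
tcp_rot: [179.2, 0.2, 8.4]
ft_force: [-0.2, 0.2, -0.3]
finger_gap: 0.0
```

Call:
{"op": "servo_tool", "data": {
  "motion": [
    [0,-5,-2,20,0,0,0],
    [0,0,0,20,0,0,0],
    [0,0,0,15,0,0,0],
    [0,0,0,12,0,0,0],
    [0,0,0,12,0,0,0],
    [0,0,0,10,0,0,0],
    [0,0,0,8,0,0,0]
  ]
}}

```text
time: 4.85
tool_pos: [539.1, -40.1, 99.4]
tcp_rot: [179.2, -0.1, 8.3]
ft_force: [-5.5, -0.5, 13.8]
finger_gap: -0.3
```

Call:
{"op": "servo_tool", "data": {
  "motion": [
    [0,-1,0,4,0,0,0],
    [0,0,0,4,0,0,0],
    [0,0,0,4,0,0,0],
    [0,0,0,3,0,0,0]
  ]
}}

```text
time: 5.25
tool_pos: [539.1, -40.4, 90.8]
tcp_rot: [179.1, -0.1, 8.3]
ft_force: [-19.7, 2.8, 31.2]
finger_gap: -0.1
```

Call:
{"op": "servo_tool", "data": {
  "motion": [
    [0,0,0,-20,0,0,0],
    [0,0,0,-40,0,0,0],
    [0,0,0,-40,0.015,0,0],
    [40,3,-42,0,0,0,0],
    [40,3,-42,0,0,0,0],
    [40,3,-42,0,0,0,0],
    [40,3,-42,0,0,0,0],
    [40,3,-42,0,0,0,0],
    [40,3,-38,0,0,0,0],
    [40,0,0,0,0,0,0]
  ]
}}

```text
time: 6.25
tool_pos: [523.5, 217.4, 199.0]
tcp_rot: [-180.0, -0.8, 8.0]
ft_force: [-0.7, -0.9, -0.4]
finger_gap: 40.2
```

Run:
```python
from h import *
s=sense(); w=snapshot("wrist"); np.save("w2.npy",s,allow_pickle=True)
print(s["tool_pos"],s["tcp_rot"],s["ft_force"],s["finger_gap"])
cv2.imwrite("pics/w2.png",w)
m=snapshot("scene")[170:390,220:480]; m=cv2.resize(m,(496,420)); 
cv2.imwrite("pics/w2b.png",np.hstack([cv2.resize(w,None,fx=.54,fy=1)*0+cv2.resize(w,None,fx=.54,fy=1),m])[:, :800])
```

```text
[523.45667228 217.38549654 199.01693537] [-179.96810355   -0.7748822     8.0213247 ] [-0.74737334 -0.92547614 -0.41104273] 40.19164728644088
```

View pics/w2.png

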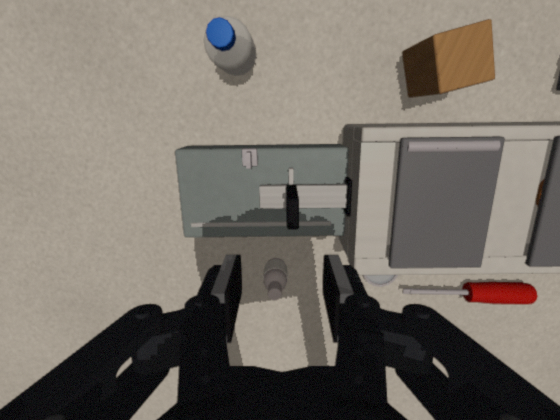

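View pics/w2b.png

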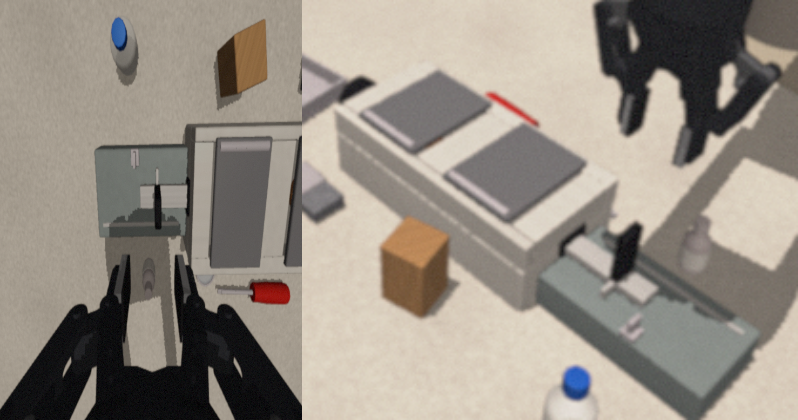

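Both covers now lie flush with the rim. In the wrist view the pointer tip is at (291,170), the rider fin at about (249,165), and the tab's top edge spans about (286–299, 228). I'll measure them.

Run:
```python
from h import *
s=np.load("w2.npy",allow_pickle=True).item();c=camera_params("wrist");P=wristP(s)
w=cv2.imread("pics/w2.png")
M=np.array([(45,295,40),(-45,295,40),(65,130,85),(-65,130,85)],float)
X=np.array([ray(c,*p,m[2],P) for p,m in zip([(178,149),(184,237),(358,125),(353,275)],M)])
r=least_squares(lambda q:(W(M,q)-X)[:,:2].ravel(),[548,24,.14]);q=r.x
print(q,np.degrees(q[2]));print(r.fun.reshape(-1,2).round(1))
for n,p,z in(("pointer",(291.5,170),46.5),("rider hi",(249,166),58),("rider lo",(249.5,157),44),("tabtop",(292.5,227),105)):
    x=ray(c,*p,z,P);print(n,L(x,q).round(1),x.round(1))
print("tab",W([[0,185,105]],q), W([[0,185,105]],[549.3,24.5,.1436]))
# project model points with q for check
for m in([27,185,46.5],[-13,185,105],[13,185,105],[36,222,58],[36,222,40]):
    k=P[0]@W([m],q)[0]+P[1]; print(m,c["fx"]*k[0]/k[2]+c["cx"],c["fy"]*k[1]/k[2]+c["cy"])
cv2.imwrite("pics/w2z.png",cv2.resize(w[135:245,225:355],(780,660),interpolation=cv2.INTER_CUBIC)[:600])
```

```text
[5.52358464e+02 2.63185155e+01 1.53995812e-01] 8.823310098974499
[[ 0.1  4.3]
 [-0.9  0.6]
 [ 0.3 -3.7]
 [ 0.4 -1.2]]
pointer [ 23.9 184.8  46.5] [547.6 212.6  46.5]
rider hi [ 30.1 223.1  58. ] [547.9 251.4  58. ]
rider lo [ 36.3 223.7  44. ] [553.9 252.9  44. ]
tabtop [-11.3 185.9 105. ] [512.7 208.3 105. ]
tab [[523.98170767 209.1292365  105.        ]] [[522.82520865 207.59583672 105.        ]]
[27, 185, 46.5] 291.2258175530988 166.7039604997482
[-13, 185, 105] 293.6103896850412 228.99784486752685
[13, 185, 105] 293.4518850987102 197.21645479684807
[36, 222, 58] 249.90243596789912 159.36381640796662
[36, 222, 40] 251.7420426321417 156.6817152081051
```

View pics/w2z.png

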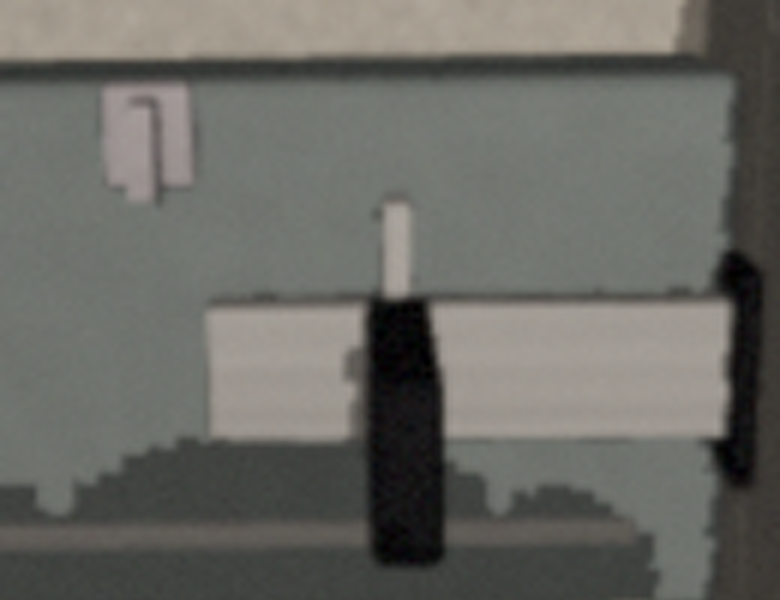

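Call:
{"op": "servo_tool", "data": {
  "motion": [
    [40,-1,9,20,0,0,0],
    [40,0,0,30,0,0,0],
    [40,0,0,20,0,0,0]
  ]
}}

```text
time: 6.65
tool_pos: [529.2, 202.1, 131.5]
tcp_rot: [179.9, -1.2, 7.8]
ft_force: [-1.2, 0.2, -0.5]
finger_gap: 39.7
```

Call:
{"op": "servo_tool", "data": {
  "motion": [
    [40,-5,-7,0,0,-0.02,-0.008],
    [40,0,0,15,0,0,0],
    [40,0,0,15,0,0,0],
    [40,0,0,15,0,0,0],
    [40,0,0,10,0,0,0],
    [40,0,0,5,0,0,0]
  ]
}}

```text
time: 7.25
tool_pos: [523.3, 204.7, 66.5]
tcp_rot: [179.8, 0.1, 8.0]
ft_force: [-0.5, 0.7, 0.1]
finger_gap: 39.5
```

Call:
{"op": "servo_tool", "data": {
  "motion": [
    [40,0,-4,0,0,0,0],
    [0,0,0,0,0,0,0],
    [0,0,0,0,0,0,0],
    [0,0,0,0,0,0,0],
    [0,0,0,0,0,0,0],
    [0,0,0,0,0,0,0]
  ],
  "force": 50
}}

```text
time: 7.85
tool_pos: [522.5, 208.7, 66.1]
tcp_rot: [179.8, 0.1, 8.1]
ft_force: [0.8, -0.8, -2.9]
finger_gap: 9.3
```

Call:
{"op": "servo_tool", "data": {
  "motion": [
    [0,0,-8,0,0,0,0],
    [0,0,-8,0,0,0,0],
    [0,0,-8,0,0,0,0],
    [0,0,-8,0,0,0,0],
    [0,0,0,0,0,0,0]
  ]
}}

```text
time: 8.35
tool_pos: [517.4, 241.8, 66.1]
tcp_rot: [179.7, 0.1, 8.1]
ft_force: [0.4, -4.1, -2.9]
finger_gap: 9.5
```

Run:
```python
from h import *
s=sense(); w=snapshot("wrist"); np.save("w3.npy",s,allow_pickle=True)
a=.146;d=s["tool_pos"]-[522.5,208.7,66.1]
print(s["tool_pos"],s["tcp_rot"],s["ft_force"],s["finger_gap"],"pulled",-d[0]*np.sin(a)+d[1]*np.cos(a))
cv2.imwrite("pics/w3full.png",w)
cv2.imwrite("pics/w3.png",cv2.resize(w[110:260,200:400],(800,600),interpolation=cv2.INTER_CUBIC))
```

```text
[517.40872873 241.81146047  66.11724893] [1.79669613e+02 1.42983259e-01 8.09514010e+00] [ 0.37660205 -4.10444178 -2.92955963] 9.528975592468319 pulled 33.4998725831334
```

View pics/w3.png

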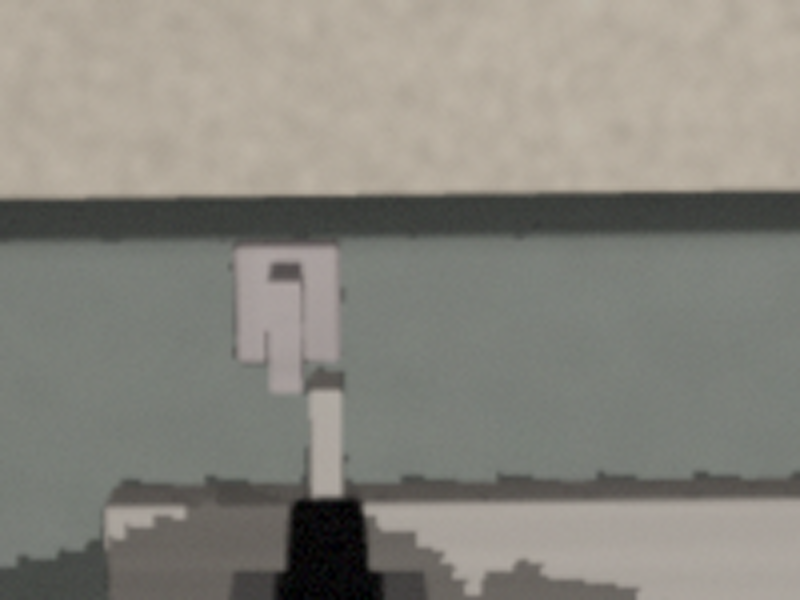

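The close view shows the rider fin centred at column 286/4 (foot at 287/4) and the pointer at 325/4. At about 0.5 mm/px that leaves 5 mm, which agrees with the earlier estimate of 38.5 − 33.5 mm.

Call:
{"op": "servo_tool", "data": {
  "motion": [
    [0,0,-3,0,0,0,0],
    [0,0,-2,0,0,0,0],
    [0,0,0,0,0,0,0],
    [0,0,0,0,0,0,0]
  ]
}}

```text
time: 8.8
tool_pos: [516.8, 245.8, 66.1]
tcp_rot: [179.6, 0.2, 8.1]
ft_force: [0.1, -4.1, -1.6]
finger_gap: 9.4
```

Run:
```python
from h import *
s=sense(); w=snapshot("wrist"); t=snapshot("scene")
a=.146;d=s["tool_pos"]-[522.5,208.7,66.1]
print(s["tool_pos"],s["tcp_rot"],s["ft_force"],s["finger_gap"],s["time"],"pulled",-d[0]*np.sin(a)+d[1]*np.cos(a))
cv2.imwrite("pics/w4.png",np.hstack([cv2.resize(w[150:250,230:330],(400,400),interpolation=cv2.INTER_CUBIC),cv2.resize(t[180:330,230:380],(400,400))]))
```

```text
[516.80081655 245.79860882  66.11971992] [1.79578494e+02 1.66406436e-01 8.10603800e+00] [ 0.1028276  -4.07094802 -1.57645814] 9.358500546131722 8.8 pulled 37.533041527642396
```

View pics/w4.png

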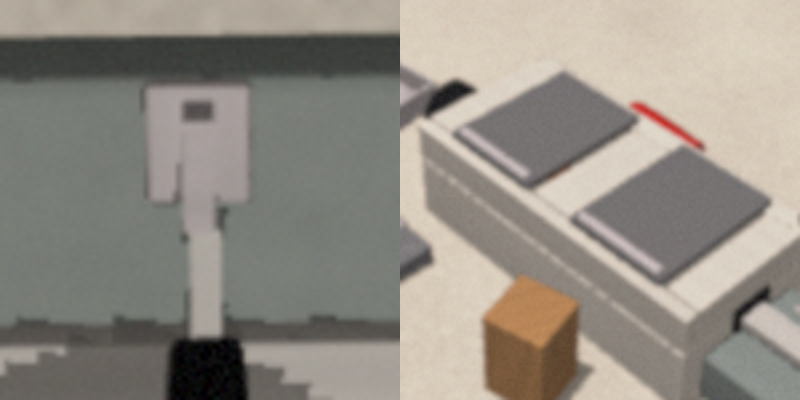

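The pointer (column 206) is still 7/4 px, about 0.9 mm, short of the fin (199). Both covers are flush. I'll nudge it 1 mm and settle.

Call:
{"op": "servo_tool", "data": {
  "motion": [
    [0,0,-1,0,0,0,0],
    [0,0,0,0,0,0,0],
    [0,0,0,0,0,0,0],
    [0,0,0,0,0,0,0],
    [0,0,0,0,0,0,0],
    [0,0,0,0,0,0,0]
  ]
}}

```text
time: 9.5
tool_pos: [516.9, 245.2, 66.2]
tcp_rot: [179.5, 0.2, 8.0]
ft_force: [0.7, -4.9, -2.3]
finger_gap: 9.5
```

Run:
```python
from h import *
s=sense()
a=.146;d=s["tool_pos"]-[522.5,208.7,66.1]
print(s["ft_force"],s["finger_gap"],s["time"],s["qd"].round(2),"pulled",-d[0]*np.sin(a)+d[1]*np.cos(a))
w=snapshot("wrist")
cv2.imwrite("pics/w5.png",cv2.resize(w[150:250,230:330],(500,500),interpolation=cv2.INTER_CUBIC))
```

```text
[ 0.72120716 -4.9089039  -2.30389426] 9.457539596485603 9.5 [-0.19 -0.09  0.02 -0.03  0.   -0.07] pulled 36.878712258107775
```

View pics/w5.png

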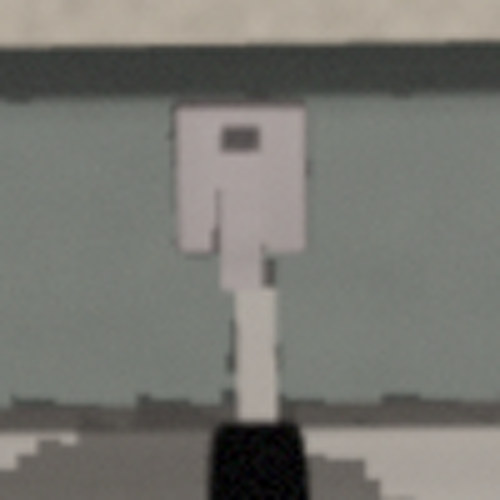

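Rows with no motion re-base on the measured pose, so the arm creeps back under the spring. It is now about 1.7 mm short. I'll use small forward rows to compensate.

Call:
{"op": "servo_tool", "data": {
  "motion": [
    [0,0,-2.5,0,0,0,0],
    [0,0,-0.3,0,0,0,0],
    [0,0,-0.3,0,0,0,0],
    [0,0,-0.3,0,0,0,0],
    [0,0,-0.3,0,0,0,0]
  ]
}}

```text
time: 10.05
tool_pos: [516.6, 247.3, 66.2]
tcp_rot: [179.4, 0.2, 8.0]
ft_force: [0.4, -4.8, -1.8]
finger_gap: 9.7
```

Run:
```python
from h import *
a=.146
for i in range(8):
    s=sense();d=s["tool_pos"]-[522.5,208.7,66.1]
    print(s["time"],s["ft_force"].round(1),s["finger_gap"].round(1),"pulled",round(-d[0]*np.sin(a)+d[1]*np.cos(a),2))
    w=snapshot("wrist")
cv2.imwrite("pics/w6.png",cv2.resize(w[150:250,230:330],(500,500),interpolation=cv2.INTER_CUBIC))
```

```text
Traceback (most recent call last):
AttributeError: 'float' object has no attribute 'round'
```

Run:
```python
from h import *
a=.146
for i in range(8):
    s=sense();d=s["tool_pos"]-[522.5,208.7,66.1]
    print(s["time"],s["ft_force"].round(1),round(s["finger_gap"],1),"pulled",round(-d[0]*np.sin(a)+d[1]*np.cos(a),2))
    w=snapshot("wrist")
cv2.imwrite("pics/w6.png",cv2.resize(w[150:250,230:330],(500,500),interpolation=cv2.INTER_CUBIC))
```

```text
10.05 [ 0.4 -4.8 -1.8] 9.7 pulled 39.02
10.1 [ 0.3 -6.  -1.8] 9.4 pulled 39.02
10.15 [-1.  -6.1 -1.2] 9.5 pulled 39.02
10.2 [-0.3 -5.9 -1.2] 9.1 pulled 39.0
10.25 [-0.8 -5.8 -0.8] 9.7 pulled 39.03
10.3 [-0.1 -5.6 -1.2] 9.3 pulled 39.03
10.35 [-1.4 -4.7 -1.7] 9.5 pulled 39.01
10.4 [-0.8 -5.9 -1.5] 9.3 pulled 39.02
```

View pics/w6.png

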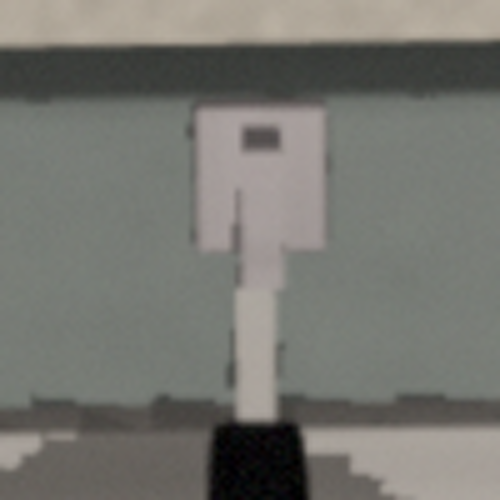

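It is stable. The pointer (257) is within about 0.7 mm of the fin (264) and the foot (261), and the spring load reads about 5.5 N. Handing in.

```bash
python3 -c "
from bench import *
print(hand_in())"
```

```text
the job is handed in; nothing more can be done
None
```

I pressed both covers shut, then gripped the slide's tab, pulled it about 39 mm to the rider and handed in at about 10.4 s while still holding it. No verdict was reported, so success is judged from my own checks.

- **Covers:** they reached their stops at 40 N (cover A) and 31 N (cover B). Two later scene pictures, with the gripper clear of them, showed both flush. I did not measure the joint angles.
- **Slide:** the last wrist picture put the pointer about 0.7 mm past the rider's middle (limit 4 mm). The hold stayed steady to 0.03 mm over 0.35 s. The wrist read about 5.5 N, roughly the spring's calculated 5.5 N, and the 9.5 mm finger gap fits the 10 mm tab.
- **What went wrong:** during no-motion rows the arm crept back 0.7 mm under the spring, leaving the pointer about 1.7 mm short. I corrected it with small forward rows before handing in.
- **Bystanders:** I never planned a contact with any of them, and those in view in the later pictures looked undisturbed. I did not measure their positions again at the end.

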